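# Swap the battery packs on the bench charger

## Robot

A 7-joint arm with a two-finger parallel gripper is mounted at the origin on the work surface. World frame = base frame: x ahead of the robot, y to its left, z up, the work surface at z = 0. Lengths are in m, angles in rad, forces in N, time in s.
With the tool pointing down it reaches from about 0.425 to 0.925 m from the base axis. Payload 6.8 kg.
Tool frame: the origin (TCP) lies between the finger pads; the fingertips stand 17 mm ahead of it and the grasp point (between the pads) lies 2 mm behind it; z points along the fingers, y is the line along which they close (so a half turn about z gives the same grasp; the last joint's range is limited). The gripper opens to 85 mm and grips with 20 to 120 N. Pads are 22 mm wide; open, the fingers measure 114 mm over their backs; the gripper's body (76 mm by 85 mm) begins 54 mm behind the grasp point. The pads swing forward as they close: fully open they stand 13 mm farther back than shut.
Start: joints at [1.164, 0.477, 0.022, 1.555, -0.011, 1.109, -0.083], TCP at [0.199, -0.645, 0.248] pointing down, gripper open.
Joint ranges: [-2.96, 2.96], [-0.34, 2.1], [-1.41, 1.46], [0.24, 2.44], [-1.37, 4.51], [0.17, 1.92], [-2.96, 2.96]. Speed limits (rad/s): [2.39, 2.39, 3.14, 3.14, 3.14, 3.14, 3.14].

## Interface

Orientations are given as a unit quaternion [w, x, y, z].
In Python, from rig import monitor, imaging, workorder, spot_in gives the robot as it stands.
- The arm moves only by the tool carry_out, never from a script. Its argument "series" is text: rows parted by semicolons, each of 5 numbers parted by spaces: the shift along the tool's x, y, z normalised to -1 to 1, where 1 is 20 mm, then the turn about the tool's z normalised to -1 to 1, where 1 is 4 degrees, then the opening, from 0 (shut) to 1 (fully open). In form: dx dy dz roll grip; .... A call has 1 to 20 rows; each row shifts and turns the commanded pose from where the row before left it, along the tool's axes as they then stand; what a row does not reach is not made up. A row lasts 1/12 s, in which the tool goes at most 41.7 mm and 7.16 degrees, less where a joint would pass 70% of its speed; a pose out of reach is approached as far as the arm can. A call with a number of a shift or a turn outside -1 to 1 is refused whole. A call with a gripper value outside its range is refused whole. The fingers move at their own pace and stop on an object; "squeeze" is the grip in N (left out, the last holds). Time passes only in rows, so rows that do not move let the fingers close. It gives the time, the measured TCP pose, the force, the opening and the grip force at its end, in the units of the state.
- monitor.get_state(): the state, without advancing time (a new reading comes with each control period).
- imaging.grab_frame(name): name is "scene" or "side" or "wrist"; returns (picture, depth): 400x640x3 uint8, red, green, blue; 400x640 float32, m along the optical axis (not along the pixel's ray), 0 where there is no reading.
- imaging.camera_model(name): a dict with "fx", "fy", "cx", "cy" (pixels), "k1" (the pictures are not rectified: a ray, as slopes to the right and down, at radius r is drawn at 1 + k1 r^2 times it, then the intrinsics apply), "eye" and "rotation" of the camera in the world; the wrist camera has in their place "hand_eye" (4x4, takes a point from camera to tool coordinates, whose origin is the TCP and whose axes are the flange's). Camera axes: x right, y down, z forward; pixel columns grow to the right and rows downward; lengths in m; the calibration is good to about 2 mm. A picture is of the moment at which its call begins: read the wrist's pose just before it. camera_model takes no time and is no camera call.
- workorder.hand_in(): hands the job in; it is judged then, once.
Trained networks look in the newest picture that a camera, given by its name, has taken for a name from the list of things; names that differ only in an ending like _2 or _b are one class to them, and where a whole thing is asked for, a point or a joint stands for the part that bears it (a point fixed in the world has none). Each returns a list of dicts, best first, with "score" (0 to 1); they miss things now and then, are a little off and sometimes report something else, mostly with a low value. They report only what shows in the picture. A call takes as long as a camera call. They do not tell look-alikes from the thing itself.
- spot_in(camera, target): "bbox" ([centre column, centre row, width, height] as shares, 0 to 1, of the picture: columns of its width, rows of its height, round what is visible of it).
The state is a dict: "clock": time; "joint_positions": joint angles; "joint_velocities": joint speeds; "effort": joint torques, N m; "tcp_pos": TCP position; "tool_rot": TCP orientation; "ft_force": force on the tool from outside, world axes, zero at the start; "moment": the same for the moment, N m; "opening": finger opening in m; "grip_force": force on a finger pad.
Only numpy, scipy, OpenCV 4.12 (cv2) and the standard library are available. Lean on these libraries where they do the work, as an engineer would, in place of code of your own. Each camera call takes 0.05 s, during which the arm holds its last target. There are 200 camera calls.

## Task

The battery pack on the bench charger is full: squeeze in both of its side buttons, slide it off the charger and set it down gently, rails down, in the steel tray. Then slide the flat pack that lies on the bench into the charger's rails, nose first and fully home, until both of its side catches click out, and let go. Do not drop the packs, and leave the other things on the bench where they lie.

Things in the scene. Friction and masses are not known exactly. Their poses are not given: they have to be found in the camera images.
- pack_full_mid (a point): Centre of the charged slide-on battery pack, which starts latched on the charger: black box body 84 mm long (x), 52 wide (y), 36.5 high on a 13.5 mm high grey rail foot. This point is on the middle axis at button height: 33 mm above the foot's underside, 17 below the flat top. x points to the nose (the end that enters the charger first), y to its left, z up. Mass 0.33 to 0.46 kg.
- pack_full_button_left (a point): Centre of the outer face of the charged pack's left button: grey, 16 mm long (x), 18 high, standing 5 mm out of the flank; 14 mm nearer the nose than the mid point and 31 mm to its left, at the same height. The right button is its mirror image, so the pack is 62 mm wide there. Squeeze both flush with the flanks to free the pack; either tooth left out locks it on the charger.
- full_catch_left (a joint): How far the charged pack's left (+y) button, with the steel tooth it carries beside the foot, is pressed in, m: 0 out, 0.005 flush with the flank; the pack is free when both read 0.003 or more. Spring 1 N at 0, 2.6 N at flush.
- full_catch_right (a joint): The same for the right (-y) button of the charged pack.
- pack_flat_mid (a point): Centre of the flat (empty) pack: same make, shape, mass and axes as the charged one; it starts on its foot on the bench. Its flanks behind the buttons (x from -42 to +5 mm) are plain, 52 mm wide, and may be gripped there; gripping it by the buttons is allowed too (the teeth then spring out when it is let go).
- pack_flat_foot (a point): Centre of the underside of the flat pack's foot, 33 mm below its mid point. The foot (same on both packs) is a T-rail: flange 72 mm long (x from -34 to +38 mm), 36 wide, 5 high; neck above it 26 wide, up to the body's underside at 13.5 mm.
- flat_catch_left (a joint): The same for the left button of the flat pack. When the pack is slid in, the charger's walls cam both teeth inwards by about 2 mm; they spring back to 0 with the click when the pack is home.
- flat_catch_right (a joint): The same for the right button of the flat pack.
- charger_seat (a point): Where a pack's mid point lies when the pack is home on the charger against the end stop (axes of both then agree; up to 1.5 mm of play backwards). x is the direction in which packs slide in, y left, z up. 33 mm above the charger's level bed, which is 34 mm above the bench. Behind the stop, from x = +46 mm, a housing 96 mm wide rises to 64 mm above the bench.
- charger: Fixed black charger, 164 mm long (x), 104 wide (y); origin under its centre at bench level, 20 mm before the seat in x; same axes as the seat. Along the middle of its bed two grey rails, 52 mm over their outsides and 12 mm high, form a T-slot for a pack's foot: 39 mm between walls, 6.5 mm under the lips, 30 mm between the lips. It takes 10 to 15 N to push a pack's teeth past the walls.
- charger_landing (a point): Point 66 mm before the seat (same height and axes), over the open front of the bed: a pack lowered onto the bed with its mid point here (2 mm either way) is clear of the slot's mouth and its flared guides, and can be slid straight in; a pack drawn back to here is clear of the rails and can be lifted. The guides reach from 27 to 14 mm before the seat, the bed's edge is 102 mm before it.
- tray: Fixed open steel tray, 130 mm (x) by 170 mm (y), 28 mm high, walls and floor 4 to 5 mm thick. The origin is under its centre, at bench level; a pack standing in it has its mid point 37 to 38 mm above the bench.
- junction_box: Bystander: open square galvanised box, 92 mm wide, 40 high; origin under its centre.
- screwdriver: Bystander: screwdriver 200 mm long, lying on the bench.
- tape_roll: Bystander: flat roll of black tape, 72 mm across, 19 high; origin under its centre.
- lampholder: Bystander: white porcelain lampholder, 60 mm across its base, 53 high; origin under its centre.
Things that resemble listed ones, but are neither listed nor needed, are in the scene too. What is shaped like the part that bears pack_full_mid but purple or red is not meant. What is shaped like the part that bears pack_flat_mid but yellow is not meant.

How it is judged:
On the way, in this order (a step that is already met when the one before it is completed fails the run):
1. both side buttons of the charged pack are squeezed in while it is still home on the charger (value of joint each of full_catch_left, full_catch_right above 0.0025 m and horizontal distance between pack_full_mid and charger_seat below 0.01 m), for 0.1 s.
2. the charged pack is drawn off the charger (horizontal distance between pack_full_mid and charger_seat above 0.06 m), for 0.2 s.
3. the charged pack stands in the tray, let go (x of pack_full_mid in the frame of tray between -0.06 and 0.06 m and y of pack_full_mid in the frame of tray between -0.08 and 0.08 m and height (world z) of pack_full_mid below 0.043 m and angle between pack_full_mid's own z axis and vertical below 0.12 rad and contact force between the fingers and pack_full below 0.1 N), for 0.2 s.
At the end, for the whole second after the job is handed in: The charged pack stands on its foot in the tray (mid point inside, below 43 mm, tilt under 0.12 rad); the flat pack is home in the charger (within 3.5 mm along the rails, 3 mm across and in height, 0.08 rad) with both catches out (under 1 mm pressed); both are at rest (x of pack_full_mid in the frame of tray between -0.06 and 0.06 m and y of pack_full_mid in the frame of tray between -0.08 and 0.08 m and height (world z) of pack_full_mid below 0.043 m and angle between pack_full_mid's own z axis and vertical below 0.12 rad and x of pack_flat_mid in the frame of charger_seat between -0.0035 and 0.003 m and y of pack_flat_mid in the frame of charger_seat between -0.003 and 0.003 m and z of pack_flat_mid in the frame of charger_seat between -0.003 and 0.003 m and angle between the x axis of pack_flat_mid and the x axis of charger_seat, either way round below 0.08 rad and value of joint each of flat_catch_left, flat_catch_right below 0.001 m and linear speed of each of pack_flat, pack_full below 0.02 m/s); the robot touches nothing.
It fails at once if the charged pack is dropped (falls free faster than 0.7 m/s) (linear speed of pack_full above 0.7 m/s and contact force between the fingers and pack_full below 0.1 N).
It fails at once if the flat pack is dropped (falls free faster than 0.7 m/s) (linear speed of pack_flat above 0.7 m/s and contact force between the fingers and pack_flat below 0.1 N).
It fails at once if a bystander is moved more than 30 mm (distance of any of junction_box, screwdriver, tape_roll, lampholder from where it was at the start of the episode above 0.03 m).
It also fails if it takes over 72 s, if anything falls off the work surface, if the arm or the gripper's body presses on something with over 40 N, if the wrist force passes 120 N, or if a joint passes its speed limit or range.

## Working session

There is one attempt and no reset: what is moved stays moved. The work goes in short steps, Python scripts to look and compute and a tool call to move; the robot and the scene stay as the last step left them, time stands still between calls to the robot, and variables do not carry over. Pictures are saved under pics/ and viewed, at most 10 in all, crops included, and the job is handed in when it is done.

Besides the shell and the picture viewer there is one more tool, called after ">>>" as name(argument=value, ...) on one line, values as JSON. carry_out: Moves the arm, as the interface text tells. Scaled input: -1 to 1 covers 20 mm each way for a shift and 4 degrees each way for a turn. Its arguments: {"type":"object","properties":{"series":{"type":"string"},"squeeze":{"type":"number"}},"required":["series"]}

```bash
ls; mkdir -p pics
cat > h.py <<'E'
import numpy as np, cv2, json
from rig import monitor, imaging, workorder, spot_in
from scipy.spatial.transform import Rotation as R
def rot(q): return R.from_quat([q[1],q[2],q[3],q[0]]).as_matrix()
def shot(name):
    s=monitor.get_state(); im,d=imaging.grab_frame(name); c=imaging.camera_model(name)
    if name=='wrist':
        H=np.array(c['hand_eye']); T=np.eye(4); T[:3,:3]=rot(s['tool_rot']); T[:3,3]=s['tcp_pos']; M=T@H
    else:
        M=np.eye(4); r=np.array(c['rotation']); M[:3,:3]=r if r.shape==(3,3) else rot(r); M[:3,3]=c['eye']
    return im,d,c,M
def cloud(d,c,M):
    h,w=d.shape; K=np.array([[c['fx'],0,c['cx']],[0,c['fy'],c['cy']],[0,0,1.]])
    v,u=np.mgrid[:h,:w]; p=np.stack([u,v],-1).reshape(-1,2).astype(float)
    xd=(p-[c['cx'],c['cy']])/[c['fx'],c['fy']]; x=xd.copy()
    for _ in range(10): x=xd/(1+c['k1']*(x**2).sum(1,keepdims=True))
    P=np.c_[x,np.ones(len(x))]*d.reshape(-1,1)
    return (P@M[:3,:3].T+M[:3,3]).reshape(h,w,3)
def save(n,im): cv2.imwrite('pics/'+n,cv2.cvtColor(im,cv2.COLOR_RGB2BGR))
E
python3 - <<'E'
from h import *
print(monitor.get_state())
for cam in ['scene','side','wrist']:
    im,d,c,M=shot(cam); save(cam+'0.png',im); np.savez('/tmp/%s0.npz'%cam,im=im,P=cloud(d,c,M),d=d)
    print(cam,c,M[:3,3].round(3),M[:3,2].round(3))
    if cam!='wrist':
        for t in ['pack_full_mid','pack_flat_mid','charger','tray']:
            print(t,[(round(b['score'],2),(np.array(b['bbox'])*[640,400,640,400]).round().tolist()) for b in spot_in(cam,t)])
E
```

```text
pics
{'clock': 0.0, 'joint_positions': array([ 1.16394144,  0.47777956,  0.02234335,  1.55641853, -0.01150501,
        1.10928225, -0.08305171]), 'joint_velocities': array([ 0.00075773,  0.00050223,  0.00097875, -0.00083074,  0.00066321,
        0.00099775, -0.00133316]), 'effort': array([-7.92009837e-05, -5.96452832e+01,  1.60824817e+00, -2.81201470e+01,
        1.25735908e-02,  9.50448884e-03, -3.47862760e-05]), 'tcp_pos': array([ 0.19850373, -0.64458865,  0.24735342]), 'tool_rot': array([-8.58258773e-04,  9.88858716e-01,  1.48854511e-01, -1.93275162e-04]), 'ft_force': array([ 0.35459404, -0.30768092,  0.5162231 ]), 'moment': array([ 0.00134882, -0.01518435, -0.04462182]), 'grip_force': 0.0, 'opening': 0.08560686656892533}
scene {'fx': 367.6284018872752, 'fy': 367.6284018872752, 'cx': 314.0164466576624, 'cy': 196.33177659054232, 'k1': -0.03295048693153621, 'eye': array([1.06379675, 0.68299978, 0.81256963]), 'rotation': array([-0.13594313,  0.28095667,  0.86983615, -0.38205743])} [1.064 0.683 0.813] [-0.451 -0.588 -0.671]
pack_full_mid [(0.77, [375.0, 229.0, 31.0, 29.0]), (0.66, [41
[... 646 characters left out ...]
, 148.0, 29.0, 21.0])]
pack_flat_mid [(0.95, [233.0, 237.0, 36.0, 34.0]), (0.66, [305.0, 223.0, 35.0, 33.0])]
charger [(0.85, [276.0, 157.0, 59.0, 37.0])]
tray []
wrist {'fx': 282.06796637753934, 'fy': 282.06796637753934, 'cx': 318.5128015604217, 'cy': 200.3368222788336, 'k1': -0.051533751621282646, 'hand_eye': array([[ 3.02585062e-05, -9.58052748e-01, -2.86591923e-01,
         7.33897753e-02],
       [ 9.99999833e-01,  1.94517436e-04, -5.44675025e-04,
         2.87151478e-05],
       [ 5.77574530e-04, -2.86591859e-01,  9.58052594e-01,
        -1.26311285e-01],
       [ 0.00000000e+00,  0.00000000e+00,  0.00000000e+00,
         1.00000000e+00]])} [ 0.269 -0.624  0.375] [-0.274 -0.084 -0.958]
```

Run:
```python
from h import *
a=np.load('/tmp/side0.npz')
im=a['im']; crop=im[80:300,160:440]
save('sideC.png',cv2.resize(crop,(760,597),interpolation=cv2.INTER_CUBIC))
b=np.load('/tmp/scene0.npz')['im'][110:330,240:500]
save('sceneC.png',cv2.resize(b,(700,592),interpolation=cv2.INTER_CUBIC))
for nm in ['side','scene']:
  P=np.load(f'/tmp/{nm}0.npz')['P']
  for (u,v) in {'side':[(252,199),(277,116),(285,148),(233,237),(305,223),(276,157)],'scene':[(375,229),(419,278),(351,171),(314,197),(379,241),(288,160)]}[nm]:
    print(nm,u,v,P[v,u].round(3))
```

```text
side 252 199 [0.399 0.058 0.051]
side 277 116 [0.49  0.386 0.057]
side 285 148 [0.504 0.211 0.084]
side 233 237 [ 0.346 -0.061  0.048]
side 305 223 [ 0.536 -0.041  0.054]
side 276 157 [0.475 0.216 0.045]
scene 375 229 [0.516 0.244 0.082]
scene 419 278 [0.516 0.411 0.05 ]
scene 351 171 [ 0.372 -0.018  0.048]
scene 314 197 [0.55  0.014 0.046]
scene 379 241 [0.506 0.258 0.04 ]
scene 288 160 [ 0.478 -0.245 -0.   ]
```

View pics/sideC.png

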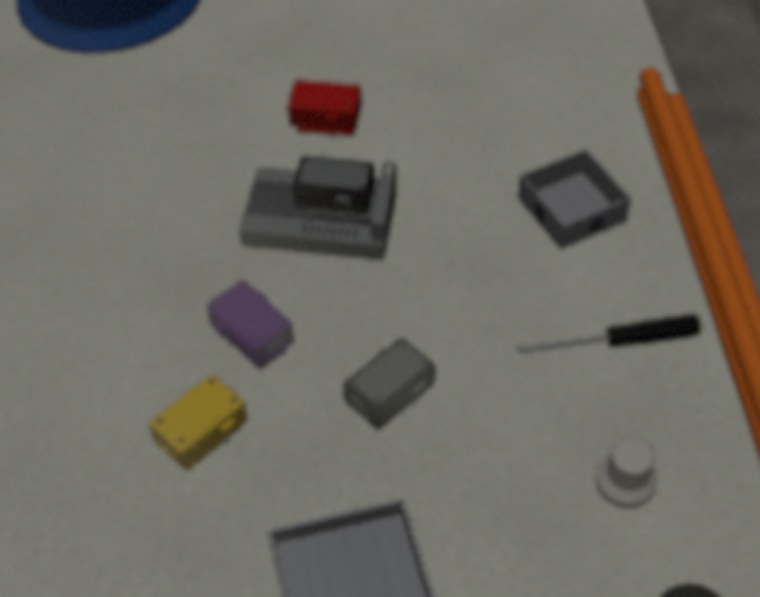

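View pics/sceneC.png

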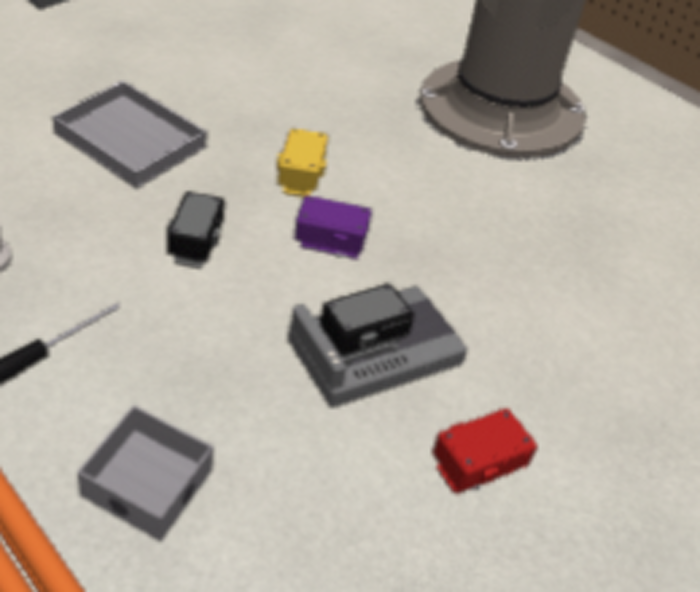

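```bash
cat >> h.py <<'E'
def rect(P,c,r,z0,z1):
    m=(abs(P[...,0]-c[0])<r)&(abs(P[...,1]-c[1])<r)&(P[...,2]>z0)&(P[...,2]<z1)
    q=P[m]
    if len(q)<10: return None
    (cx,cy),(w,h),a=cv2.minAreaRect((q[:,:2]*1000).astype(np.float32))
    if w<h: w,h,a=h,w,a-90
    return dict(n=len(q),c=(round(cx,1),round(cy,1)),wh=(round(w,1),round(h,1)),yaw=round((a+90)%180-90,1),z=np.median(q[:,2]).round(4))
E
python3 - <<'E'
from h import *
for nm in ['side','scene']:
  P=np.load(f'/tmp/{nm}0.npz')['P']
  print(nm,'full',rect(P,(.51,.228),.07,.079,.09),rect(P,(.51,.228),.12,.028,.04))
  print('flat',rect(P,(.545,-.015),.07,.044,.056))
  print('tray',rect(P,(.478,-.245),.14,.02,.034))
E
```

```text
side full {'n': 368, 'c': (497.8, 229.7), 'wh': (83.7, 57.8), 'yaw': -12.4, 'z': np.float64(0.085)} {'n': 756, 'c': (479.3, 233.0), 'wh': (165.1, 106.7), 'yaw': -15.2, 'z': np.float64(0.0351)}
flat {'n': 513, 'c': (533.7, -18.3), 'wh': (86.6, 59.1), 'yaw': 41.0, 'z': np.float64(0.0508)}
tray {'n': 521, 'c': (481.4, -242.3), 'wh': (173.7, 131.6), 'yaw': -81.0, 'z': np.float64(0.0272)}
scene full {'n': 389, 'c': (500.6, 232.4), 'wh': (83.9, 51.0), 'yaw': -13.7, 'z': np.float64(0.082)} {'n': 748, 'c': (472.5, 193.5), 'wh': (194.6, 164.2), 'yaw': 77.0, 'z': np.float64(0.032)}
flat {'n': 279, 'c': (534.2, -13.7), 'wh': (85.3, 50.7), 'yaw': 38.4, 'z': np.float64(0.0479)}
tray {'n': 221, 'c': (481.8, -239.1), 'wh': (175.5, 134.7), 'yaw': -81.1, 'z': np.float64(0.0238)}
```

Side picture: charger with the black charged pack on it at (285,148), housing to the right. Packs: red (277,116), purple (252,199), yellow (233,237) are look-alikes. The only black one lying on the bench, at (305,223), is the flat pack. Tray at the bottom (about 290,285). Moving over the flat pack for a closer wrist view.

>>> carry_out(series="0 0 0 1 1;0 0 0 1 1;0 0 0 1 1;0 0 0 1 1;0 0 0 1 1;0 0 0 1 1;0 0 0 1 1;0 0 0 0.8 1;0.25 -1 0 0 1;0.25 -1 0 0 1;0.25 -1 0 0 1;0.25 -1 0 0 1;0.25 -1 0 0 1;0.25 -1 0 0 1;0.25 -1 0 0 1;0.25 -1 0 0 1;0.25 -1 0 0 1;0.25 -1 0 0 1;0.25 -1 0 0 1;0.25 -1 0 0 1")

```text
clock: 2.22
tcp_pos: [0.3157, -0.426, 0.2485]
tool_rot: [0.0, 0.992, -0.123, 0.0]
ft_force: [0.5, -0.3, -0.2]
opening: 0.0854
grip_force: 0.0
```

>>> carry_out(series="0.25 -1 0 0 1;0.25 -1 0 0 1;0.25 -1 0 0 1;0.25 -1 0 0 1;0.25 -1 0 0 1;0.25 -1 0 0 1;0.25 -1 0 0 1;0.25 -1 0 0 1;0.25 -1 0 0 1;0.25 -1 0 0 1;0.25 -1 0 0 1;0.25 -1 0 0 1;0.25 -1 0 0 1;0.25 -1 0 0 1;0.25 -1 0 0 1;0.25 -1 0 0 1;0.25 -1 0 0 1;0.25 -1 0 0 1;0.25 -1 0 0 1;0.25 -1 0 0 1")

```text
clock: 3.88
tcp_pos: [0.5101, -0.0624, 0.2485]
tool_rot: [0.0, 0.992, -0.123, 0.0]
ft_force: [0.1, -0.0, 1.1]
opening: 0.0857
grip_force: 0.0
```

Run:
```python
from h import *
s=monitor.get_state(); print(s['clock'],s['tcp_pos'].round(4),rot(s['tool_rot'])[:,0].round(4),s['joint_positions'].round(2))
im,d,c,M=shot('wrist'); P=cloud(d,c,M); np.savez('/tmp/w1.npz',im=im,P=P)
print(rect(P,(.534,-.016),.07,.044,.056),rect(P,(.534,-.016),.07,.04,.06))
uv=np.argwhere((np.hypot(P[...,0]-.534,P[...,1]+.016)<.07)); (a,b),(e,f)=uv.min(0),uv.max(0); print(a,b,e,f)
cr=im[max(a-10,0):e+10,max(b-10,0):f+10]; k=min(800/cr.shape[1],600/cr.shape[0]); save('w1.png',cv2.resize(cr,None,fx=k,fy=k,interpolation=cv2.INTER_CUBIC))
```

```text
3.8833 [ 0.5101 -0.0624  0.2485] [ 9.699e-01 -2.435e-01  5.000e-04] [ 0.2   0.22 -0.24  1.92  0.06  1.   -1.88]
{'n': 3123, 'c': (535.3, -18.8), 'wh': (85.6, 56.5), 'yaw': 37.3, 'z': np.float64(0.0509)} {'n': 3243, 'c': (534.0, -17.7), 'wh': (85.9, 62.4), 'yaw': 38.7, 'z': np.float64(0.0508)}
110 20 399 412
```

View pics/w1.png

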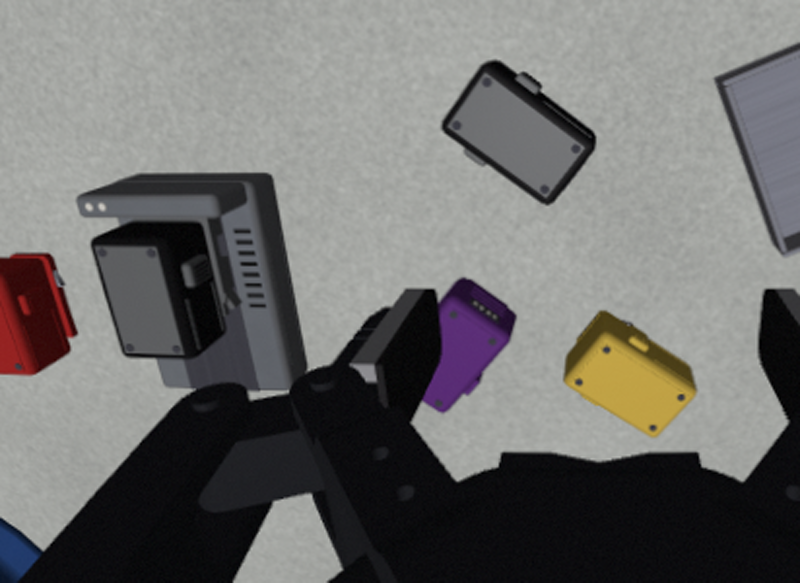

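Wrist crop: the flat black pack is at (520,130), its buttons near the upper-left end, so the nose points to world +x+y (yaw about +38°). The charged pack is on the charger at (150,295), with its button near the housing. The yellow, purple and red packs are look-alikes. Now moving over the charger.

>>> carry_out(series="-0.25 -1 0 0 1;-0.25 -1 0 0 1;-0.25 -1 0 0 1;-0.25 -1 0 0 1;-0.25 -1 0 0 1;-0.25 -1 0 0 1;-0.25 -1 0 0 1;-0.25 -1 0 0 1;-0.25 -1 0 0 1;-0.25 -1 0 0 1;-0.25 -1 0 0 1;-0.25 -1 0 0 1;-0.25 -1 0 0 1;-0.25 -1 0 0 1;0 0 0 0 1")

```text
clock: 5.18
tcp_pos: [0.509, 0.2302, 0.2487]
tool_rot: [-0.002, 0.993, -0.12, -0.0]
ft_force: [0.0, 0.4, -0.5]
opening: 0.0853
grip_force: 0.0
```

```bash
cat >> h.py <<'E'
def band(P,c,yaw,r,z0,z1,hx,hy):
    "extents of points in z-band in frame (c,yaw): edge medians along x and y"
    a=np.radians(yaw); X=np.array([np.cos(a),np.sin(a)]); Y=np.array([-X[1],X[0]])
    m=(P[...,2]>z0)&(P[...,2]<z1); q=P[m][:,:2]-c; x=q@X; y=q@Y
    k=(abs(x)<hx)&(abs(y)<hy); return x[k]*1000,y[k]*1000
E
python3 - <<'E'
from h import *
s=monitor.get_state(); print(s['clock'],s['tcp_pos'].round(4),rot(s['tool_rot'])[:,0].round(4))
im,d,c,M=shot('wrist'); P=cloud(d,c,M); np.savez('/tmp/w2.npz',im=im,P=P); save('w2.png',im)
print('full',rect(P,(.499,.231),.07,.0815,.09))
print('bed',rect(P,(.48,.232),.13,.030,.038),'hous',rect(P,(.54,.22),.08,.060,.068))
P1=np.load('/tmp/w1.npz')['P']; print('flat',rect(P1,(.534,-.016),.07,.0485,.056),'z',np.median(P1[(abs(P1[...,0]-.6)<.02)&(abs(P1[...,1]-.02)<.02)],0))
for r in range(150,380,12):pass
for cyaw in (-13,-14,-15):
  x,y=band(P,np.array([.499,.231]),cyaw,.07,.0815,.09,.055,.045)
  def edge(a,b):  # regress edges: for slices of a, min & max of b
    lo=[];hi=[];t=[]
    for k in np.arange(-30,31,6):
      g=b[abs(a-k)<3]
      if len(g)>5: t.append(k);lo.append(g.min());hi.append(g.max())
    return np.polyfit(t,lo,1).round(3),np.polyfit(t,hi,1).round(3)
  print(cyaw,edge(x,y),edge(y,x))
E
```

```text
5.1833 [0.509  0.2302 0.2487] [ 9.713e-01 -2.379e-01 -4.000e-04]
full {'n': 3423, 'c': (499.5, 231.1), 'wh': (82.1, 50.9), 'yaw': -13.8, 'z': np.float64(0.0849)}
bed {'n': 4771, 'c': (470.1, 190.5), 'wh': (197.0, 162.7), 'yaw': 76.1, 'z': np.float64(0.0347)} hous {'n': 1336, 'c': (539.8, 221.1), 'wh': (94.6, 41.1), 'yaw': 76.1, 'z': np.float64(0.0643)}
flat {'n': 2891, 'c': (534.9, -17.4), 'wh': (82.9, 50.4), 'yaw': 37.9, 'z': np.float64(0.051)} z [0.60037331 0.01970567 0.0008032 ]
-13 (array([-1.7000e-02, -2.4703e+01]), array([-1.300e-02,  2.516e+01])) (array([ 8.0000e-03, -4.0132e+01]), array([2.0000e-03, 4.1304e+01]))
-14 (array([ 8.0000e-03, -2.4634e+01]), array([5.0000e-03, 2.5147e+01])) (array([-6.0000e-03, -4.0143e+01]), array([-3.0000e-03,  4.1203e+01]))
-15 (array([  0.026, -24.69 ]), array([2.2000e-02, 2.5131e+01])) (array([-2.3000e-02, -4.0153e+01]), array([-8.0000e-03,  4.1298e+01]))
```

View pics/w2.png

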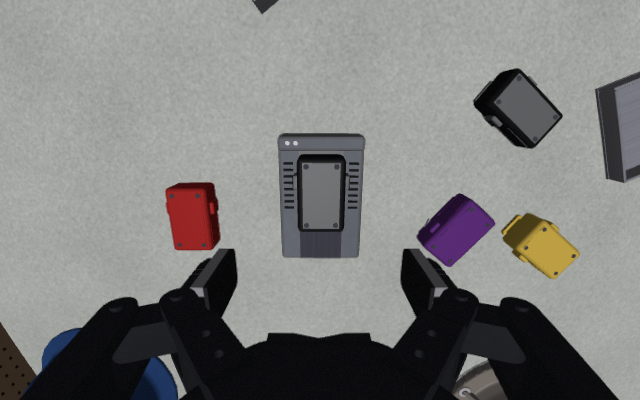

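The wrist picture shows the charged pack centred at about (322,193) on the charger, housing at the top; the fit of its top gives 82 x 51 mm and yaw -13.8°, as expected. Descending.

>>> carry_out(series="0.13 0.07 1 0 1;0 0 1 0 1;0 0 1 0 1;0 0 1 0 1;0 0 1 0 1;0 0 1 0 1;0 0 1 0 1;0 0 1 0 1;0 0 0.6 0 1;0 0 0.4 0 1;0 0 0.2 0 1;0 0 0 0 1")

```text
clock: 6.23
tcp_pos: [0.512, 0.2229, 0.064]
tool_rot: [0.0, 0.992, -0.123, -0.0]
ft_force: [0.3, -0.2, 0.3]
opening: 0.0855
grip_force: 0.0
```

>>> carry_out(series="0 0 0 0 0;0 0 0 0 0;0 0 0 0 0;0 0 0 0 0;0 0 0 0 0;0 0 0 0 0;0 0 0 0 0;0 0 0 0 0;0 0 0 0 0;0 0 0 0 0", squeeze=50)

```text
clock: 7.07
tcp_pos: [0.5136, 0.2256, 0.0661]
tool_rot: [-0.002, 0.993, -0.122, 0.002]
ft_force: [0.7, 4.1, 6.6]
opening: 0.0516
grip_force: 53.3
```

>>> carry_out(series="0 -0.13 -0.1 0 0;-0.3 0 0 0 0;-0.4 0 0 0 0;-0.4 0 0 0 0;-0.4 0 0 0 0;-0.4 0 0 0 0;-0.4 0 0 0 0;-0.4 0 0 0 0;-0.4 0 0 0 0;-0.4 0 0 0 0;0 0 0 0 0")

```text
clock: 7.98
tcp_pos: [0.4425, 0.2429, 0.0662]
tool_rot: [0.001, 0.993, -0.122, -0.001]
ft_force: [-0.2, 0.2, -2.7]
opening: 0.0515
grip_force: 53.1
```

Run:
```python
from h import *
s=monitor.get_state(); print(s['clock'],s['tcp_pos'].round(4),rot(s['tool_rot']).round(4).tolist(),s['ft_force'].round(1),s['opening'])
im,d,c,M=shot('scene'); P=cloud(d,c,M)
print('full',rect(P,(.432,.245),.08,.0785,.092))
save('s3.png',cv2.resize(im[150:310,280:480],(750,600),interpolation=cv2.INTER_CUBIC))
```

```text
7.9833 [0.4425 0.2429 0.0662] [[0.9703, -0.2418, -0.0018], [-0.2418, -0.9703, -0.0011], [-0.0015, 0.0015, -1.0]] [-0.2  0.2 -2.7] 0.0514553400950394
full {'n': 196, 'c': (441.8, 252.6), 'wh': (87.4, 63.6), 'yaw': -67.0, 'z': np.float64(0.0824)}
```

View pics/s3.png

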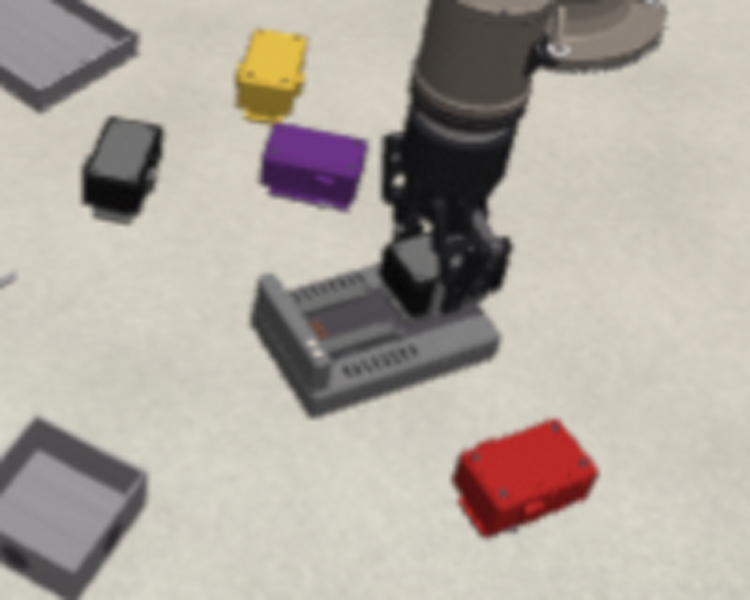

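Pack is off the rails (drawn back about 73 mm; picture shows it at crop (420,270), at the bed's front). Lifting and carrying to the tray.

>>> carry_out(series="0 0 -0.3 0 0;0 0 -0.8 0 0;0 0 -1 0 0;0 0 -1 0 0;0 0 -1 0 0;0 0 -1 0 0;0 0 0 -0.575 0;0 0 0 -0.575 0;0 0 0 -0.575 0;0 0 0 -0.575 0;0 0 0 -0.575 0;0 0 0 -0.575 0;0 0 0 -0.575 0;0 0 0 -0.575 0;0 0 0 -0.575 0;0 0 0 -0.575 0;0 0 0 0 0")

```text
clock: 9.45
tcp_pos: [0.445, 0.2425, 0.1684]
tool_rot: [0.0, 0.997, 0.078, -0.0]
ft_force: [0.6, 0.4, -3.9]
opening: 0.0513
grip_force: 53.3
```

>>> carry_out(series="-0.02 0.4 0 0 0;-0.04 0.8 0 0 0;-0.05 1 0 0 0;-0.05 1 0 0 0;-0.05 1 0 0 0;-0.05 1 0 0 0;-0.05 1 0 0 0;-0.05 1 0 0 0;-0.05 1 0 0 0;-0.05 1 0 0 0;-0.05 1 0 0 0;-0.05 1 0 0 0;-0.05 1 0 0 0;-0.05 1 0 0 0;-0.05 1 0 0 0;-0.05 1 0 0 0;-0.05 1 0 0 0;-0.05 1 0 0 0;-0.05 1 0 0 0;-0.05 1 0 0 0")

```text
clock: 11.12
tcp_pos: [0.4849, -0.1411, 0.1684]
tool_rot: [0.0, 0.997, 0.077, -0.0]
ft_force: [0.1, 0.5, -3.9]
opening: 0.0515
grip_force: 53.2
```

>>> carry_out(series="-0.05 1 0 0 0;-0.05 1 0 0 0;-0.05 1 0 0 0;-0.04 0.8 0 0 0;-0.02 0.5 0 0 0;0 0.2 0 0 0;0 0 0 0 0;0 0 0 0 0")

```text
clock: 11.78
tcp_pos: [0.495, -0.2281, 0.1682]
tool_rot: [-0.0, 0.997, 0.078, -0.0]
ft_force: [-0.4, 1.5, -3.7]
opening: 0.0513
grip_force: 53.2
```

Run:
```python
from h import *
s=monitor.get_state(); print(s['clock'],s['tcp_pos'].round(4),rot(s['tool_rot']).round(4).tolist(),s['ft_force'].round(1),s['opening'],s['grip_force'])
for n in ['side','wrist']:
  im,d,c,M=shot(n); save(n+'4.png',im); P=cloud(d,c,M); np.savez('/tmp/%s4.npz'%n,P=P,im=im)
  print(n,'tray',rect(P,(.481,-.241),.13,.022,.034))
print('packtop',rect(P,(.48,-.24),.1,.165,.195))
```

```text
11.7833 [ 0.495  -0.2281  0.1682] [[0.9879, 0.1553, -0.0003], [0.1553, -0.9879, 0.0007], [-0.0001, -0.0008, -1.0]] [-0.4  1.5 -3.7] 0.0513393819541792 53.24667926877737
side tray {'n': 369, 'c': (481.2, -242.2), 'wh': (172.3, 131.4), 'yaw': -80.7, 'z': np.float64(0.0277)}
wrist tray {'n': 2084, 'c': (483.5, -240.8), 'wh': (170.2, 129.4), 'yaw': -81.2, 'z': np.float64(0.0282)}
packtop {'n': 15103, 'c': (492.4, -228.1), 'wh': (79.4, 60.4), 'yaw': -80.8, 'z': np.float64(0.1868)}
```

View pics/wrist4.png

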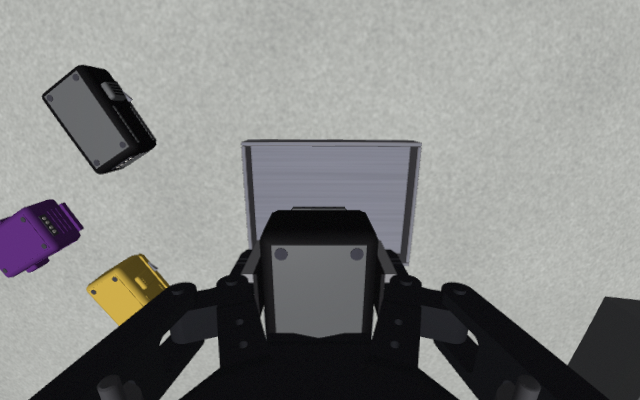

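The pack hangs level in the gripper, over the steel tray (330,200). Lowering.

>>> carry_out(series="0.1 0.5 0.5 0 0;0 0 1 0 0;0 0 1 0 0;0 0 1 0 0;0 0 1 0 0;0 0 0.8 0 0;0 0 0.5 0 0;0 0 0.2 0 0;0 0 0.15 0 0;0 0 0.1 0 0;0 0 0.1 0 0;0 0 0.1 0 0;0 0 0 0 0")

```text
clock: 12.97
tcp_pos: [0.4989, -0.2387, 0.0396]
tool_rot: [0.0, 0.997, 0.078, 0.0]
ft_force: [0.9, 0.2, -3.3]
opening: 0.0509
grip_force: 53.2
```

>>> carry_out(series="0 0 0.07 0 0;0 0 0.06 0 0;0 0 0 0 0")

```text
clock: 13.22
tcp_pos: [0.4986, -0.2386, 0.0367]
tool_rot: [0.0, 0.997, 0.078, 0.0]
ft_force: [0.0, -0.7, -4.0]
opening: 0.0511
grip_force: 53.2
```

>>> carry_out(series="0 0 0.05 0 0;0 0 0.05 0 0;0 0 0 0 0")

```text
clock: 13.47
tcp_pos: [0.4987, -0.2386, 0.036]
tool_rot: [0.0, 0.997, 0.078, -0.0]
ft_force: [-6.0, 1.0, 10.9]
opening: 0.0514
grip_force: 54.9
```

>>> carry_out(series="0 0 0 0 1;0 0 0 0 1;0 0 0 0 1;0 0 0 0 1;0 0 0 0 1;0 0 0 0 1;0 0 0 0 1;0 0 0 0 1;0 0 -0.3 0 1;0 0 -0.6 0 1;0 0 -1 0 1;0 0 -1 0 1;0 0 -1 0 1;0 0 -1 0 1;0 0 -1 0 1;0 0 -1 0 1;0 0 -1 0 1;0 0 -1 0 1;0 0 -1 0 1;0 0 0 0 1")

```text
clock: 15.13
tcp_pos: [0.5008, -0.2392, 0.2381]
tool_rot: [0.002, 0.997, 0.078, 0.004]
ft_force: [0.5, 0.1, 0.6]
opening: 0.0856
grip_force: 0.0
```

Run:
```python
from h import *
s=monitor.get_state(); print(s['clock'],s['tcp_pos'].round(4),rot(s['tool_rot']).round(4).tolist(),s['opening'])
im,d,c,M=shot('wrist'); P=cloud(d,c,M); save('w5.png',im)
print('pack in tray',rect(P,(.483,-.24),.062,.048,.065),'tray',rect(P,(.481,-.241),.13,.022,.034))
print('flat',rect(P,(.534,-.016),.07,.0485,.056))
```

```text
15.1333 [ 0.5008 -0.2392  0.2381] [[0.9879, 0.155, 0.0073], [0.155, -0.9879, -0.0031], [0.0068, 0.0042, -1.0]] 0.08558875028810699
pack in tray {'n': 3118, 'c': (483.5, -240.8), 'wh': (85.1, 57.7), 'yaw': 9.1, 'z': np.float64(0.0548)} tray {'n': 2062, 'c': (483.0, -241.2), 'wh': (171.1, 129.9), 'yaw': -81.1, 'z': np.float64(0.0281)}
flat {'n': 3172, 'c': (534.6, -18.3), 'wh': (82.8, 51.2), 'yaw': 38.1, 'z': np.float64(0.051)}
```

Charged pack stands in the tray (top at 54.8 mm, aligned, centred). Now to the flat pack.

>>> carry_out(series="0 0 0 -0.91 1;0 0 0 -0.91 1;0 0 0 -0.91 1;0 0 0 -0.91 1;0 0 0 -0.91 1;0 0 0 -0.91 1;0 0 0 -0.91 1;0 0 0 -0.91 1;0.96 -0.96 0 0 1;0.96 -0.96 0 0 1;0.96 -0.96 0 0 1;0.96 -0.96 0 0 1;0.96 -0.96 0 0 1;0.96 -0.96 0 0 1;0.96 -0.96 0 0 1;0.96 -0.96 0 0 1;0 0 0 0 1;0 0 0 0 1;0 0 0 0 1")

```text
clock: 16.77
tcp_pos: [0.5245, -0.0236, 0.2323]
tool_rot: [0.0, 0.945, 0.326, -0.001]
ft_force: [-0.2, -0.1, -0.2]
opening: 0.0853
grip_force: 0.0
```

Run:
```python
from h import *
s=monitor.get_state(); t=s['tcp_pos']; R0=rot(s['tool_rot']); print(s['clock'],t.round(4),R0.round(4).tolist(),s['joint_positions'].round(2))
im,d,c,M=shot('wrist'); P=cloud(d,c,M); save('w6.png',im)
r=rect(P,(.534,-.018),.07,.0475,.056); print('flat',r,'toolyaw',np.degrees(np.arctan2(R0[1,0],R0[0,0])))
cc=np.array(r['c'])/1000
for yaw in (37,38,39):
  x,y=band(P,cc,yaw,.07,.0475,.056,.055,.045)
  f=lambda a,b:[np.polyfit([k for k in np.arange(-24,25,6)],[g(b[abs(a-k)<3]) for k in np.arange(-24,25,6)],1).round(3).tolist() for g in (np.min,np.max)]
  print(yaw,f(x,y),f(y,x))
a=np.radians(38); tgt=np.r_[cc-.01*np.array([np.cos(a),np.sin(a)]),.034]
print('units',((R0.T@(tgt-t))/.02).round(2))
```

```text
16.7667 [ 0.5245 -0.0236  0.2323] [[0.7877, 0.616, -0.001], [0.616, -0.7877, -0.0006], [-0.0012, -0.0001, -1.0]] [ 0.32  0.29 -0.46  1.9   0.15  0.99 -1.12]
flat {'n': 3242, 'c': (534.7, -17.4), 'wh': (81.9, 50.9), 'yaw': 38.3, 'z': np.float64(0.0508)} toolyaw 38.0278608722029
37 [[0.041, -24.886], [0.028, 24.94]] [[-0.014, -40.671], [-0.017, 40.853]]
38 [[0.024, -24.867], [0.011, 24.945]] [[0.001, -40.721], [-0.001, 40.852]]
39 [[0.007, -24.852], [-0.007, 24.952]] [[0.016, -40.737], [0.005, 40.764]]
units [0.11 0.07 9.92]
```

View pics/w6.png

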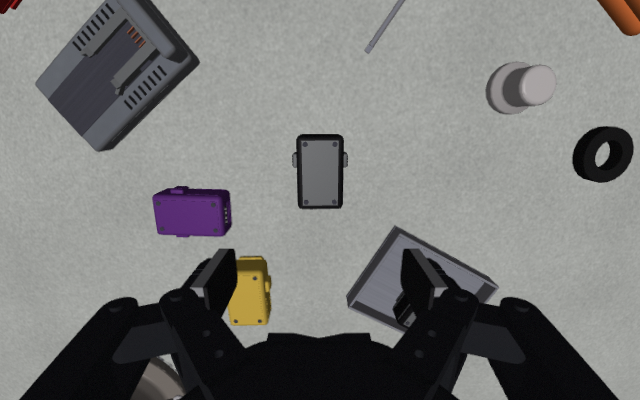

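The picture shows the flat pack aligned between the fingers at (320,171), buttons (296/345,159) near the top, so its nose is ahead. Descending and gripping the flanks behind the buttons.

>>> carry_out(series="0.11 0.07 1 -0.05 1;0 0 1 0 1;0 0 1 0 1;0 0 1 0 1;0 0 1 0 1;0 0 1 0 1;0 0 1 0 1;0 0 1 0 1;0 0 0.9 0 1;0 0 0.6 0 1;0 0 0.4 0 1;0 0 0 0 1;0 0 0 0 1")

```text
clock: 17.9
tcp_pos: [0.5277, -0.0231, 0.0349]
tool_rot: [0.0, 0.945, 0.327, -0.0]
ft_force: [-0.7, 0.1, 0.3]
opening: 0.0852
grip_force: 0.0
```

>>> carry_out(series="0 0 0 0 0;0 0 0 0 0;0 0 0 0 0;0 0 0 0 0;0 0 0 0 0;0 0 0 0 0;0 0 0 0 0;0 0 0 0 0;0 0 0 0 0;0 0 0 0 0", squeeze=60)

```text
clock: 18.73
tcp_pos: [0.5282, -0.0226, 0.0358]
tool_rot: [0.0, 0.945, 0.328, 0.001]
ft_force: [-1.0, -0.1, 6.5]
opening: 0.051
grip_force: 63.4
```

>>> carry_out(series="0 0 -0.3 0 0;0 0 -0.8 0 0;0 0 -1 0 0;0 0 -1 0 0;0 0 -1 0 0;0 0 -1 0 0;0 0 0 1 0;0 0 0 1 0;0 0 0 1 0;0 0 0 1 0;0 0 0 1 0;0 0 0 1 0;0 0 0 1 0;0 0 0 1 0;0 0 0 1 0;0 0 0 1 0;0 0 0 1 0;0 0 0 1 0;0 0 0 1 0;0 0 0 0 0")

```text
clock: 20.4
tcp_pos: [0.5269, -0.0226, 0.1366]
tool_rot: [0.0, 0.993, -0.121, -0.0]
ft_force: [-0.3, 0.5, -3.8]
opening: 0.0512
grip_force: 63.6
```

>>> carry_out(series="-0.3 -0.46 0 0 0;-0.63 -0.92 0 0 0;-0.63 -0.92 0 0 0;-0.63 -0.92 0 0 0;-0.63 -0.92 0 0 0;-0.63 -0.92 0 0 0;-0.63 -0.92 0 0 0;-0.63 -0.92 0 0 0;-0.63 -0.92 0 0 0;-0.63 -0.92 0 0 0;-0.63 -0.92 0 0 0;-0.63 -0.92 0 0 0;-0.63 -0.92 0 0 0;-0.33 -0.46 0 0 0;0 0 0 0 0;0 0 0 0 0;0 0 0 0 0")

```text
clock: 21.82
tcp_pos: [0.4255, 0.2474, 0.1366]
tool_rot: [0.001, 0.993, -0.12, -0.0]
ft_force: [0.2, -0.7, -4.0]
opening: 0.051
grip_force: 63.6
```

Run:
```python
from h import *
s=monitor.get_state(); t=s['tcp_pos']; R0=rot(s['tool_rot']); print(s['clock'],t.round(4),R0.round(4).tolist(),s['joint_positions'].round(2),s['ft_force'].round(1))
im,d,c,M=shot('wrist'); P=cloud(d,c,M); save('w7.png',im); np.savez('/tmp/w7.npz',P=P,im=im)
a=np.radians(-13.8);X=np.array([np.cos(a),np.sin(a)]);Y=np.array([-X[1],X[0]])
Q=(P-np.r_[t[:2],0]); x=(Q[...,:2]@X)*1000; y=(Q[...,:2]@Y)*1000; z=(P[...,2]-t[2])*1000
m=(abs(y)<22)&(x>-30)&(x<80)&(z>5)&(z<30)
m2=m&(z>10); A=np.c_[x[m2],y[m2],np.ones(m2.sum())]; co=np.linalg.lstsq(A,z[m2],rcond=None)[0]; print('plane',co.round(3),m2.sum())
k=m2&(abs(z-(x*co[0]+y*co[1]+co[2]))<2)
print('front edge x by y',[(yy,round(float(x[k&(abs(y-yy)<3)].max()),1)) for yy in (-18,-9,0,9,18)])
k2=(abs(z-(x*co[0]+y*co[1]+co[2]))<2)&(abs(y)<40)
print('side edges by x',[(xx,round(float(y[k2&(abs(x-xx)<2)].min()),1),round(float(y[k2&(abs(x-xx)<2)].max()),1)) for xx in (36,40,44,48)])
```

```text
21.8167 [0.4255 0.2474 0.1366] [[0.9712, -0.2382, -0.0002], [-0.2382, -0.9712, -0.0011], [0.0001, 0.0011, -1.0]] [-0.37  0.35 -0.33  2.07  0.17  0.75 -2.62] [ 0.2 -0.7 -4. ]
plane [-1.2000e-02  1.0000e-03  1.5251e+01] 15730
front edge x by y [(-18, 49.3), (-9, 49.0), (0, 49.4), (9, 49.1), (18, 49.1)]
side edges by x [(36, -24.6, 24.9), (40, -24.4, 25.1), (44, -24.5, 25.0), (48, -23.9, 24.3)]
```

View pics/w7.png

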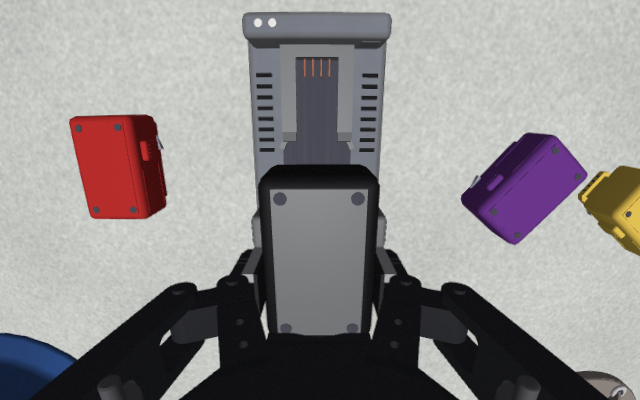

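Run:
```python
from h import *
P=np.load('/tmp/w7.npz')['P']; P2=np.load('/tmp/w2.npz')['P']; seat=np.array([.4995,.2311])
a=np.radians(-13.8);X=np.array([np.cos(a),np.sin(a)]);Y=np.array([-X[1],X[0]])
for n,Q in (('w7',P),('w2',P2)):
  x=(Q[...,:2]-seat)@X*1000; y=(Q[...,:2]-seat)@Y*1000; z=Q[...,2]*1000
  for lab,z0,z1,xs in (('housing',61,68,(50,54,58)),('rails',43,49,(-5,0,10,20,30)),('bed+',31,38,(-90,-80,-70,-20,0,20,35))):
    o=[]
    for xx in xs:
      g=y[(z>z0)&(z<z1)&(abs(x-xx)<2)&(abs(y)<60)]
      if len(g)>8: o.append((xx,round(float(g.min()),1),round(float(g.max()),1)))
    print(n,lab,o)
  if n=='w7':
    for xx in (0,10,20,30):
      g=np.sort(y[(z>43)&(z<49)&(abs(x-xx)<2)&(abs(y)<30)]); 
      if len(g)>4: i=np.diff(g).argmax(); print('gap',xx,g[i].round(1),g[i+1].round(1))
```

```text
w7 housing [(50, -47.6, 46.9), (54, -47.5, 46.9), (58, -47.9, 47.4)]
w7 rails [(-5, -25.7, 25.6), (0, -26.2, 26.2), (10, -26.1, 25.8), (20, -26.3, 26.2), (30, -26.2, 25.9)]
w7 bed+ [(-70, 49.6, 50.8), (-20, -51.2, 51.3), (0, -51.8, 51.0), (20, -51.5, 51.0), (35, -51.3, 51.3)]
gap 0 -15.2 14.9
gap 10 -15.2 14.9
gap 20 -15.5 15.3
gap 30 -15.3 15.0
w2 housing [(50, -47.4, 46.6), (54, -47.5, 46.7), (58, -47.2, 46.5)]
w2 rails []
w2 bed+ [(-90, -50.5, 51.6), (-80, -51.6, 51.1), (-70, -51.2, 50.5), (-20, -49.9, 51.5), (0, -50.5, 50.6), (20, -51.1, 51.2), (35, -51.6, 50.5)]
```

The picture shows the level pack in hand over the charger's front, with the slot (295–338, 60–140) dead ahead. The charger's centreline agrees within 0.2 mm. Lowering to the landing.

>>> carry_out(series="0.065 -0.08 0 0 0;0 0 0.5 0 0;0 0 0.8 0 0;0 0 0.8 0 0;0 0 0.6 0 0;0 0 0.3 0 0;0 0 0.1 0 0;0 0 0.1 0 0;0 0 0.05 0 0;0 0 0 0 0;0 0 0 0 0")

```text
clock: 22.78
tcp_pos: [0.4274, 0.2501, 0.0722]
tool_rot: [-0.0, 0.993, -0.12, 0.0]
ft_force: [-0.1, 0.4, -4.5]
opening: 0.0511
grip_force: 63.6
```

>>> carry_out(series="0 0 0.05 0 0;0 0 0.05 0 0;0 0 0 0 0;0 0 0 0 0")

```text
clock: 23.12
tcp_pos: [0.4272, 0.25, 0.0699]
tool_rot: [-0.0, 0.993, -0.12, 0.0]
ft_force: [0.6, -0.1, -3.3]
opening: 0.0512
grip_force: 63.8
```

```bash
cat > m.py <<'E'
from h import *
s=monitor.get_state(); t=s['tcp_pos']; R0=rot(s['tool_rot'])
im,d,c,M=shot('wrist'); P=cloud(d,c,M); seat=np.array([.4995,.2311])
a=np.radians(-13.8);X=np.array([np.cos(a),np.sin(a)]);Y=np.array([-X[1],X[0]])
x=(P[...,:2]-seat)@X*1000; y=(P[...,:2]-seat)@Y*1000; z=P[...,2]*1000
print(s['clock'],'tcp seat frame',((t[:2]-seat)@X*1000).round(1),((t[:2]-seat)@Y*1000).round(1),t[2].round(4),'yaw',np.degrees(np.arctan2(R0[1,0],R0[0,0])).round(2),s['ft_force'].round(1),s['grip_force'])
xt=(t[:2]-seat)@X*1000; m=(z>78)&(z<92)&(abs(y)<40)&(x>xt-20)&(x<xt+80)
print('top z',np.median(z[m]).round(1),'front',[round(float(x[m&(abs(y-k)<3)].max()),1) for k in (-15,0,15)],'sides',[(round(float(y[m&(abs(x-xt-k)<2)].min()),1),round(float(y[m&(abs(x-xt-k)<2)].max()),1)) for k in (36,44)],
 'rails',[(round(float(g.min()),1),round(float(g.max()),1)) for xx in (5,20,30) for g in [y[(z>43)&(z<49)&(abs(x-xx)<3)&(abs(y)<30)]] if len(g)>8])
h=x[(z>61)&(z<68)&(abs(y)<30)&(x>38)&(x<80)]; print('housing front x',np.percentile(h,2).round(1) if len(h) else None)
np.savez('/tmp/last.npz',P=P,im=im)
E
python3 m.py; python3 m.py
```

```text
23.1167 tcp seat frame -74.7 1.1 0.0699 yaw -13.76 [ 0.6 -0.1 -3.3] 63.824923038482666
top z 84.9 front [-24.7, -24.5, -24.7] sides [(-24.8, 27.2), (-24.7, 27.1)] rails [(-26.3, 26.0), (-26.0, 25.6), (-26.1, 25.6)]
housing front x 45.8
23.1667 tcp seat frame -74.7 1.1 0.0699 yaw -13.76 [ 0.1  0.9 -3.8] 63.81881833076477
top z 84.9 front [-24.6, -24.5, -24.6] sides [(-24.7, 27.3), (-24.7, 27.1)] rails [(-26.4, 26.1), (-26.2, 25.6), (-26.1, 25.7)]
housing front x 45.8
```

>>> carry_out(series="0 0.065 0.01 0 0;0 0 0 0 0;0.15 0 0 0 0;0.25 0 0 0 0;0.25 0 0 0 0;0.25 0 0 0 0;0.25 0 0 0 0;0.25 0 0 0 0;0 0 0 0 0;0 0 0 0 0")

```text
clock: 24.05
tcp_pos: [0.4545, 0.2419, 0.0698]
tool_rot: [-0.0, 0.993, -0.12, 0.0]
ft_force: [-0.2, -0.1, 2.2]
opening: 0.0509
grip_force: 64.5
```

```bash
python3 m.py
```

```text
24.05 tcp seat frame -46.3 -0.2 0.0698 yaw -13.78 [-0.2 -0.1  2.2] 64.45497035980225
top z 84.9 front [3.8, 3.9, 3.8] sides [(-25.9, 25.9), (-25.7, 25.8)] rails [(-26.4, 25.9), (-26.3, 25.9), (-26.7, 26.1)]
housing front x 46.8
```

>>> carry_out(series="0.2 0 0 0 0;0.25 0 0 0 0;0.25 0 0 0 0;0.25 0 0 0 0;0.25 0 0 0 0;0.25 0 0 0 0;0.15 0 0 0 0;0 0 0 0 0", squeeze=90)

```text
clock: 24.77
tcp_pos: [0.4828, 0.2356, 0.07]
tool_rot: [0.0, 0.993, -0.119, -0.002]
ft_force: [-8.4, 2.1, 12.1]
opening: 0.0508
grip_force: 93.4
```

>>> carry_out(series="0.1 0 0 0 0;0.1 0 0 0 0;0.1 0 0 0 0;0 0 0 0 0")

```text
clock: 25.1
tcp_pos: [0.488, 0.2344, 0.07]
tool_rot: [0.0, 0.993, -0.119, -0.002]
ft_force: [-10.6, 2.7, 12.9]
opening: 0.0504
grip_force: 93.7
```

```bash
python3 m.py
```

```text
25.1 tcp seat frame -11.9 0.5 0.07 yaw -13.63 [-10.6   2.7  12.9] 93.67033839225769
top z 85.0 front [38.2, 38.1, 37.9] sides [(-25.1, 26.7), (-25.3, 26.5)] rails []
housing front x 47.0
```

>>> carry_out(series="0.1 0 0 0 0;0.1 0 0 0 0;0.1 0 0 0 0;0 0 0 0 0")

```text
clock: 25.48
tcp_pos: [0.4926, 0.2334, 0.07]
tool_rot: [0.0, 0.993, -0.119, -0.003]
ft_force: [-14.6, 3.0, 17.2]
opening: 0.0509
grip_force: 94.2
```

```bash
python3 m.py
```

```text
25.4833 tcp seat frame -7.3 0.6 0.07 yaw -13.61 [-14.6   3.   17.2] 94.2132568359375
top z 85.0 front [42.8, 42.8, 42.7] sides [(-25.2, 26.7), (-25.0, 26.7)] rails []
housing front x 42.4
```

>>> carry_out(series="0.1 0 0 0 0;0.1 0 0 0 0;0 0 0 0 0")

```text
clock: 25.78
tcp_pos: [0.4928, 0.2333, 0.0702]
tool_rot: [0.001, 0.993, -0.118, -0.006]
ft_force: [-27.0, 2.9, 29.0]
opening: 0.0507
grip_force: 95.7
```

```bash
python3 m.py
```

```text
25.7833 tcp seat frame -7.0 0.6 0.0702 yaw -13.53 [-27.    2.9  29. ] 95.70597410202026
top z 85.1 front [43.0, 43.0, 42.9] sides [(-25.0, 26.8), (-24.8, 26.8)] rails []
housing front x 42.6
```

It is against the stop (4 mm of command gave 0.2 mm, force rose to 27 N). Easing off, releasing and retreating.

>>> carry_out(series="-0.15 0 0 0 0;-0.05 0 0 0 0;0 0 0 0 1;0 0 0 0 1;0 0 0 0 1;0 0 0 0 1;0 0 0 0 1;0 0 0 0 1;0 0 0 0 1;0 0 0 0 1;0 0 -0.5 0 1;0 0 -1 0 1;0 0 -1 0 1;0 0 -1 0 1;0 0 -1 0 1;0 0 -1 0 1;0 0 -1 0 1;0 0 -1 0 1;0 0 -1 0 1;0 0 0 0 1")

```text
clock: 27.5
tcp_pos: [0.4984, 0.2327, 0.2444]
tool_rot: [-0.002, 0.993, -0.12, 0.003]
ft_force: [1.2, 0.7, 0.0]
opening: 0.0851
grip_force: 0.0
```

>>> carry_out(series="0 0 0 0 1;0 0 0 0 1;0 0 0 0 1")

```text
clock: 27.75
tcp_pos: [0.496, 0.2311, 0.2386]
tool_rot: [0.001, 0.993, -0.12, -0.001]
ft_force: [0.3, 0.1, 0.0]
opening: 0.0854
grip_force: 0.0
```

```bash
python3 m.py
python3 - <<'E'
from h import *
a=np.load('/tmp/last.npz'); P=a['P']; im=a['im']
for n,Q in (('before',np.load('/tmp/w2.npz')['P']),('now',P)): print(n,rect(Q,(.499,.231),.07,.0815,.09))
a_=np.radians(-13.8);X=np.array([np.cos(a_),np.sin(a_)]);Y=np.array([-X[1],X[0]]);S=np.array([.4995,.2311])
for n,Q in (('before',np.load('/tmp/w2.npz')['P']),('now',P)):
  x=(Q[...,:2]-S)@X*1000;y=(Q[...,:2]-S)@Y*1000;z=Q[...,2]*1000
  k=(z>81.5)&(z<90)&(abs(y)<15)&(abs(x)<55); k2=(z>60)&(z<74)&(abs(x-14)<6)&(abs(y)<40)
  print(n,np.percentile(x[k],[.5,99.5]).round(1),'buttons',[round(float(v),1) for v in (y[k2].min(),y[k2].max())] if k2.any() else None)
s=monitor.get_state(); im2,_,_,_=shot('side')
A=cv2.resize(im[100:260,240:410],(400,376),interpolation=cv2.INTER_CUBIC); B=cv2.resize(im2[100:310,200:420],(394,376),interpolation=cv2.INTER_CUBIC)
save('fin.png',np.hstack([A,B]))
E
```

```text
27.75 tcp seat frame -3.4 -0.9 0.2386 yaw -13.75 [0.3 0.1 0. ] 0.0
top z 84.9 front [42.1, 42.2, 42.2] sides [(-24.3, 27.2), (-23.2, 25.7)] rails []
housing front x 42.4
before {'n': 3423, 'c': (499.5, 231.1), 'wh': (82.1, 50.9), 'yaw': -13.8, 'z': np.float64(0.0849)}
now {'n': 3787, 'c': (500.3, 232.1), 'wh': (81.9, 51.0), 'yaw': -14.0, 'z': np.float64(0.0849)}
before [-40.3  40.9] buttons [-31.1, 31.4]
now [-39.9  41.3] buttons [-30.5, 32.4]
```

View pics/fin.png

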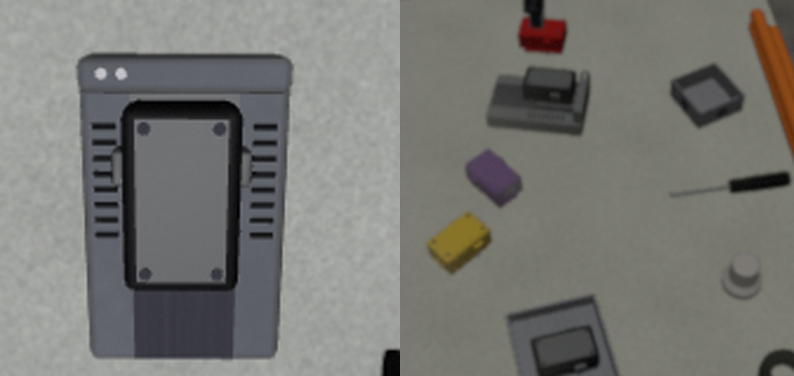

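The left part shows the pack home on the charger, buttons out on both sides at (117,165) and (246,165), ±31 mm. The right part shows the charged pack standing in the tray at (565,350) and the bystanders in place.

```bash
python3 -c "
from rig import workorder; print(workorder.hand_in())"
```

```text
the job is handed in; nothing more can be done
None
```

I handed the job in at about 28 s on the clock, with no verdict shown. The charged pack stands rails down in the tray, and the flat pack is home on the charger with both buttons measured fully out. The gripper is open and clear, and the bystanders in view (box, screwdriver, lampholder, tape roll) look unmoved.

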